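# Put the solvent bottles away by cap colour

### The arm

A 7-joint arm with a two-finger parallel gripper is mounted at the origin on the work surface. World frame = base frame: x ahead of the robot, y to its left, z up, the work surface at z = 0. Lengths are in m, angles in rad, forces in N, time in s.
With the tool pointing down it reaches from about 0.4 to 0.925 m from the base axis. Payload 5.6 kg.
Tool frame: the origin (TCP) lies midway between the tips of the shut fingers; the grasp point (between the pads) lies tcp_to_grasp behind it (tcp_to_grasp is the distance from the TCP to the grasp point, in m); x points along the fingers, z is the direction in which the jaws open and shut, and the axes are right-handed (so a half turn about x gives the same grasp; the last joint's range is limited). The gripper opens to 85 mm and grips with 20 to 120 N. Pads are 22 mm wide; open, the fingers measure 114 mm over their backs; the gripper's body (76 mm by 85 mm) begins 54 mm behind the grasp point. The pads swing forward as they close: fully open they stand 13 mm farther back than shut.
Start: joints at [-1.345, 0.468, -0.012, 1.603, 0.006, 1.071, -0.056], TCP at [0.173, 0.627, 0.231] pointing down, gripper open.
Joint ranges: [-2.53, 2.53], [-0.31, 2.02], [-1.57, 1.55], [0.28, 2.44], [-1.29, 4.43], [0.15, 1.84], [-2.92, 2.92]. Speed limits (rad/s): [2.57, 2.57, 3.14, 3.14, 3.14, 3.14, 3.14].

### API

Orientations are given as a rotation vector (axis times angle).
In Python, from workcell import * gives the robot as it stands.
- The arm moves only by the tool drive_tool, never from a script. Its arguments are lists of equal length, an entry for each row: "travel": the shift along the tool's x, y, z in mm, a list of three; "delta_rot": the turn, a rotation vector about the tool's x, y, z in rad, a list of three; "hand": the gripper's target within -1 to 1 (fully open at 1, half-way at 0, shut at -1). A call has 1 to 20 rows; each row is the pose to reach, as a shift and turn from the pose measured when the call began, along the tool's axes at that moment; what a row does not reach only later rows make up. A row lasts 1/8 s, in which the tool goes at most 62.5 mm and 10.7 degrees, less where a joint would pass 70% of its speed; a pose out of reach is approached as far as the arm can. A call with a gripper value outside its range is refused whole. The fingers move at their own pace and stop on an object; "grip_force" is the grip in N (left out, the last holds). Time passes only in rows, so rows that repeat a pose let the fingers close. It gives the time, the measured TCP pose, the force and the opening at its end, in the units of the state.
- observe(): the state, without advancing time (a new reading comes with each control period).
- grab_frame(name): name is "side" or "top" or "wrist"; returns (picture, depth): 384x512x3 uint8, red, green, blue; 384x512 float32, m along the optical axis (not along the pixel's ray), 0 where there is no reading.
- camera_info(name): a dict with "fx", "fy", "cx", "cy" (pixels), "R" (3x3) and "t" (3): a world point X has camera coordinates R X + t; the wrist camera has in their place "hand_eye" (4x4, takes a point from camera to tool coordinates, whose origin is the TCP and whose axes are the tool frame's). Camera axes: x right, y down, z forward; pixel columns grow to the right and rows downward; lengths in m; the calibration is good to about 2 mm. A picture is of the moment at which its call begins: read the wrist's pose just before it. camera_info takes no time and is no camera call.
- close_job(): hands the job in, once; it reports no verdict.
The state is a dict: "time": time; "joint_pos": joint angles; "qd": joint speeds; "joint_efforts": joint torques, N m; "ee_pos": TCP position; "tcp_rot": TCP orientation; "contact_force": force on the tool from outside, world axes, zero at the start; "moment": the same for the moment, N m; "finger_gap": opening from 0.0 (shut) to 1.0 (fully open).
Only numpy, scipy, OpenCV 4.12 (cv2) and the standard library are available. Lean on these libraries where they do the work, as an engineer would, in place of code of your own. Each camera call takes 0.05 s, during which the arm holds its last target. There are 200 camera calls.

### The job

Take the red-capped and the blue-capped bottle out of the sloping rack and stand each one upright in the spill tray of its cap's colour, next to the bottle already there. Set them down gently and let no bottle fall over; leave the white-capped bottle in the rack and everything else on the bench where it is.

Things in the scene. Friction and masses are not known exactly. Their poses are not given: they have to be found in the camera images.
- red_bottle: amber bottle, red cap, 130 mm tall, origin at centre of underside, z up through the cap. Body 58 mm in diameter to 75 mm up, shoulder to a 28 mm neck at 94 mm, cap 34 mm in diameter from 103 to 130 mm; 0.14 to 0.28 kg. Starts reclined in one of the rack's three bays (varies), cap leaning 0.6 rad from vertical to the rack's -x (robot) side
- blue_bottle: amber bottle, blue cap, 130 mm tall, origin at centre of underside, z up through the cap. Body 58 mm in diameter to 75 mm up, shoulder to a 28 mm neck at 94 mm, cap 34 mm in diameter from 103 to 130 mm; 0.14 to 0.28 kg. Starts reclined in one of the rack's three bays (varies), cap leaning 0.6 rad from vertical to the rack's -x (robot) side
- white_bottle: amber bottle, white cap, 130 mm tall, origin at centre of underside, z up through the cap. Body 58 mm in diameter to 75 mm up, shoulder to a 28 mm neck at 94 mm, cap 34 mm in diameter from 103 to 130 mm; 0.14 to 0.28 kg. Starts reclined in one of the rack's three bays (varies), cap leaning 0.6 rad from vertical to the rack's -x (robot) side. It belongs in the rack and stays there
- rack: fixed plywood rack, 150 mm (x) by 300 mm (y), about 95 mm high, origin at centre of underside. Three bays 64 mm wide at y = -100, 0, +100 mm; a bottle's underside centre rests at x = +20, z = 42 mm on a sloping ledge, its body against a sloping board, its lowest 45 mm between dividers, with a 16 mm lip in front; it lifts out along its own axis
- red_tray: fixed red plastic spill tray, 210 mm (its x) by 130 mm (its y), 30 mm high, walls and floor 5 mm thick; origin at centre of underside, z up. Stands to the left or the right. One red-capped bottle already stands in it, about 55 mm from the middle at its far (+x) end; the other end is free
- blue_tray: fixed blue plastic spill tray, 210 mm (its x) by 130 mm (its y), 30 mm high, walls and floor 5 mm thick; origin at centre of underside, z up. Stands to the left or the right. One blue-capped bottle already stands in it, about 55 mm from the middle at its near (-x) end; the other end is free
- red_standing: the red-capped amber bottle that already stands upright in the red tray; same shape and size as red_bottle, origin at the centre of its underside, z up. To be left where it is
- blue_standing: the blue-capped amber bottle that already stands upright in the blue tray; same shape and size as blue_bottle, origin at the centre of its underside, z up. To be left where it is
- dish: loose white ceramic dish on the bench between the robot and the rack, 90 mm across, 22 mm high; origin at the centre of its underside. To be left alone
- brush: loose brush lying on the bench between the robot and the rack, 160 mm long along its x axis, origin at its middle on the bench. To be left alone
There are look-alikes about, which are no part of the job. Of the things that look like the red_tray, the larger one is meant.

How it is judged:
At the end, for the whole second after the job is handed in: Red- and blue-capped rack bottles stand at rest on the floor of their own colour's tray, upright within 0.1 rad, underside under 12 mm above the tray's, within 80 mm (x) and 40 mm (y) of its middle; white-capped bottle, standing bottles, dish and brush within 30 mm of their starts (x of red_bottle in the frame of red_tray between -0.08 and 0.08 m and y of red_bottle in the frame of red_tray between -0.04 and 0.04 m and z of red_bottle in the frame of red_tray below 0.012 m and angle between each of red_bottle, blue_bottle's own z axis and vertical below 0.1 rad and linear speed of each of red_bottle, blue_bottle below 0.03 m/s and x of blue_bottle in the frame of blue_tray between -0.08 and 0.08 m and y of blue_bottle in the frame of blue_tray between -0.04 and 0.04 m and z of blue_bottle in the frame of blue_tray below 0.012 m and distance of each of red_standing, blue_standing, white_bottle, dish, brush from where it was at the start of the episode below 0.03 m); the robot touches nothing.
It fails at once if a bottle falls over or is tipped more than 1.1 rad from upright (angle between any of red_bottle, blue_bottle, white_bottle, red_standing, blue_standing's own z axis and vertical above 1.1 rad).
It fails at once if a bottle from the rack is dropped or slammed into a tray (faster than 0.5 m/s just above its floor, a fall of more than about 13 mm) ((z of red_bottle in the frame of red_tray below 0.02 m and horizontal distance between red_bottle and red_tray below 0.12 m and linear speed of red_bottle above 0.5 m/s) or (z of red_bottle in the frame of blue_tray below 0.02 m and horizontal distance between red_bottle and blue_tray below 0.12 m and linear speed of red_bottle above 0.5 m/s) or (z of blue_bottle in the frame of red_tray below 0.02 m and horizontal distance between blue_bottle and red_tray below 0.12 m and linear speed of blue_bottle above 0.5 m/s) or (z of blue_bottle in the frame of blue_tray below 0.02 m and horizontal distance between blue_bottle and blue_tray below 0.12 m and linear speed of blue_bottle above 0.5 m/s)).
It fails at once if the white-capped bottle, a standing bottle, the dish or the brush is moved more than 30 mm (distance of any of red_standing, blue_standing, white_bottle, dish, brush from where it was at the start of the episode above 0.03 m).
It also fails if it takes over 72 s, if anything falls off the work surface, if the arm or the gripper's body presses on something with over 40 N, if the wrist force passes 120 N, or if a joint passes its speed limit or range.

## Working session

There is one attempt and no reset: what is moved stays moved. The work goes in short steps, Python scripts to look and compute and a tool call to move; the robot and the scene stay as the last step left them, time stands still between calls to the robot, and variables do not carry over. Pictures are saved under pics/ and viewed, about 8 in all and at most 12, crops included, and the job is handed in when it is done.

Besides the shell and the picture viewer there is one more tool, called after "Emit:" in YAML: its name, and indented under it one key for each argument. drive_tool: Moves the arm, as the interface text tells. Its arguments: {"type":"object","properties":{"travel":{"type":"array","items":{"type":"array","items":{"type":"number"}}},"delta_rot":{"type":"array","items":{"type":"array","items":{"type":"number"}}},"hand":{"type":"array","items":{"type":"number"}},"grip_force":{"type":"number"}},"required":["travel","delta_rot","hand"]}

```bash
mkdir -p pics; ls
python3 - <<'E'
from workcell import *
import cv2,numpy as np
for n in("top","side"):
    p,d=grab_frame(n); cv2.imwrite(f"pics/{n}0.png",cv2.resize(p[:,:,::-1],None,fx=1.5,fy=1.5)); np.savez(f"pics/{n}0.npz",p=p,d=d)
    print(n,camera_info(n))
print(camera_info("wrist"));print(observe());
try: print(tcp_to_grasp)
except Exception as e: print(e)
E
```

```text
pics
top {'fx': 418.18632077571505, 'fy': 418.18632077571505, 'cx': 251.28212643004923, 'cy': 190.48579117677747, 'R': array([[-0.01019289, -0.99991993, -0.00749912],
       [-0.99071158,  0.01111543, -0.13552495],
       [ 0.13559745,  0.00604807, -0.99074555]]), 't': array([-0.00206153,  0.50192355,  1.29053016])}
side {'fx': 365.67379571507536, 'fy': 365.67379571507536, 'cx': 253.820457192566, 'cy': 195.64729216734176, 'R': array([[ 0.93014564, -0.36705345,  0.01004195],
       [-0.24424473, -0.63889518, -0.72949123],
       [ 0.27417803,  0.6760804 , -0.68391644]]), 't': array([-0.47135331,  0.1574378 ,  0.82986685])}
{'fx': 265.4878916692535, 'fy': 265.4878916692535, 'cx': 254.04886829229167, 'cy': 190.8360911176853, 'hand_eye': array([[ 1.74507170e-04, -3.01745992e-01,  9.53388340e-01,
        -1.43404377e-01],
       [ 1.36306424e-04, -9.53388338e-01, -3.01746016e-01,
         7.71331680e-02],
       [ 9.99999975e-01,  1.82609799e-04, -1.25243184e-04,
         8.39867590e-04],
       [ 0.00000000e+00,  0.00000000e+00,  0.00000000e+00,
         1.00000000e+00]])}
{'time': 0.1, 'joint_pos': array([-1.34499739,  0.46831562, -0.01159843,  1.60353381,  0.00600919,
        1.07143751, -0.05632372]), 'qd': array([-0.00286049, -0.00052288, -0.00064355, -0.0041166 ,  0.00106449,
        0.00159982, -0.00028234]), 'joint_efforts': array([ 4.98713307e-04, -5.33522737e+01,  2.13438144e-02, -2.51964658e+01,
        1.14698871e-02,  4.26815110e-03,  3.00528302e-05]), 'ee_pos': array([0.17255518, 0.62614243, 0.23041546]), 'tcp_rot': array([-1.00997634,  1.3257522 ,  1.00813575]), 'contact_force': array([-0.32206804, -0.22611992,  0.68581245]), 'moment': array([ 0.00469442, -0.0387279 , -0.00700563]), 'finger_gap': 0.9954945095084274}
0.0187
```

View pics/top0.png

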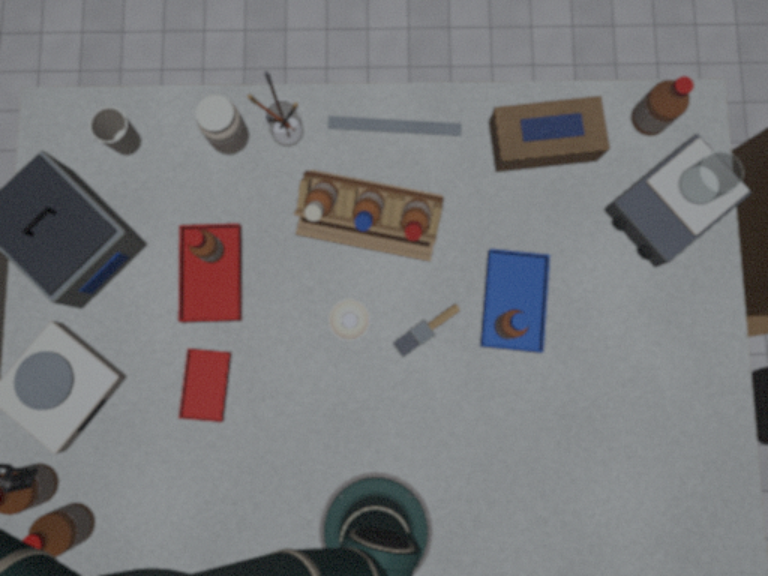

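View pics/side0.png

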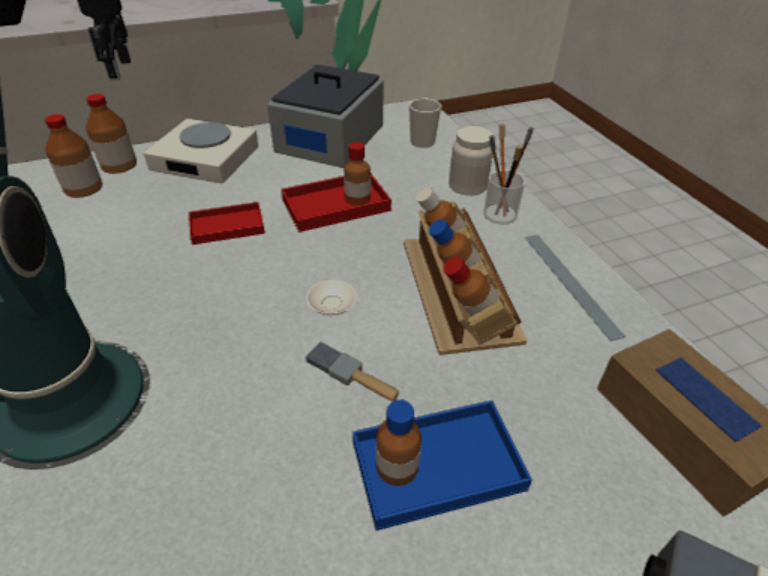

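The top view (1.5x scale) shows the rack at about (370,215). White is in the left bay with its cap at (314,212), blue in the middle at (364,221) and red in the right at (413,232). The large red tray is at (211,273) and its bottle stands at the far end. The blue tray is at (515,301) and its bottle stands at the near end. The dish is at (348,319) and the brush at (425,330).

```bash
cat > h.py <<'E'
from workcell import *
import numpy as np, cv2
from scipy.spatial.transform import Rotation as Ro
def cloud(n,d):
    c=camera_info(n); v,u=np.mgrid[:384,:512]
    P=np.stack([(u-c['cx'])/c['fx']*d,(v-c['cy'])/c['fy']*d,d],-1)
    return (P-c['t'])@c['R']
def ray(n,u,v,z):
    c=camera_info(n); o=-c['R'].T@c['t']; r=c['R'].T@np.array([(u-c['cx'])/c['fx'],(v-c['cy'])/c['fy'],1])
    return o+r*(z-o[2])/r[2]
E
python3 - <<'E'
from h import *
np.set_printoptions(precision=4,suppress=True)
for n in("top","side"):
    f=np.load(f"pics/{n}0.npz");p,d=f['p'],f['d'];P=cloud(n,d)
    hsv=cv2.cvtColor(p,cv2.COLOR_RGB2HSV)
    h,s,v=hsv[...,0].astype(int),hsv[...,1],hsv[...,2]
    M={'red':((h<4)|(h>174))&(s>150)&(v>60),'blue':(h>100)&(h<125)&(s>120)}
    for k,m in M.items():
        m=m&(d>0); nb,L,st,ce=cv2.connectedComponentsWithStats(m.astype(np.uint8))
        for i in range(1,nb):
            if st[i,4]>20:
                q=P[L==i]; print(n,k,st[i,:5],np.median(q,0),'p5',np.percentile(q,5,0),'p95',np.percentile(q,95,0))
for k,cs in {'redtray':[(180,226),(241,224),(242,321),(180,322)],'bluetray':[(489,250),(549,255),(542,352),(481,346)]}.items():
    c=np.array([ray('top',a/1.5,b/1.5,.03) for a,b in cs])
    print(k,c[:,:2],c.mean(0),[np.linalg.norm(c[i]-c[i-1]) for i in range(4)])
E
```

```text
top red [449  52  12  11  91] [ 0.8772 -0.6167  0.1681] p5 [ 0.8634 -0.6296  0.1638] p95 [ 0.8896 -0.6038  0.1718]
top red [270 148  11  13  93] [ 0.5929 -0.0785  0.1494] p5 [ 0.58   -0.0902  0.1387] p95 [ 0.6066 -0.0668  0.1579]
top red [ 120  150   40   64 2105] [0.5247 0.3493 0.0055] p5 [0.4459 0.2918 0.0006] p95 [0.6306 0.4107 0.1258]
top red [ 121  234   32   46 1176] [0.2994 0.3603 0.0034] p5 [ 0.2373  0.3215 -0.0009] p95 [0.3623 0.3983 0.0092]
top red [ 16 356  12  10  81] [0.028  0.6133 0.1695] p5 [0.0178 0.3544 0.1671] p95 [0.1489 0.6289 0.6744]
top blue [370  77  12  14  58] [ 0.828  -0.4021  0.0813] p5 [ 0.8128 -0.4184  0.0775] p95 [ 0.8505 -0.3873  0.087 ]
top blue [382  77   6  13  24] [ 0.8346 -0.4325  0.0818] p5 [ 0.8163 -0.4364  0.0766] p95 [ 0.8529 -0.4264  0.0864]
top blue [361  81  11   6  27] [ 0.8333 -0.3743  0.0809] p5 [ 0.8246 -0.3879  0.0775] p95 [ 0.838  -0.3587  0.0843]
top blue [237 142  11  12 101] [0.6142 0.018  0.1488] p5 [0.602  0.006  0.1393] p95 [0.6285 0.0298 0.1573]
top blue [ 321  167   45   67 2290] [ 0.4816 -0.3029  0.0047] p5 [ 0.3784 -0.3609 -0
[... 1027 characters left out ...]
39   69   55 1255] [ 0.8277 -0.3877  0.083 ] p5 [ 0.8051 -0.4404  0.0813] p95 [ 0.8508 -0.3262  0.0847]
side blue [ 236  267  118   86 5900] [ 0.4824 -0.3131  0.006 ] p5 [ 0.3745 -0.3703  0.0033] p95 [ 0.5676 -0.2453  0.12  ]
redtray [[0.6369 0.415 ]
 [0.6397 0.2836]
 [0.4307 0.2775]
 [0.43   0.4082]] [0.5343 0.3461 0.03  ] [np.float64(0.20703813882941097), np.float64(0.1314089046672998), np.float64(0.20914912232113456), np.float64(0.1307935504036475)]
bluetray [[ 0.5766 -0.2472]
 [ 0.5643 -0.3743]
 [ 0.3592 -0.35  ]
 [ 0.373  -0.2235]] [ 0.4683 -0.2987  0.03  ] [np.float64(0.20505635210660392), np.float64(0.12774415554239232), np.float64(0.2065926987727974), np.float64(0.12731910791959913)]
```

Run:
```python
from h import *
a=np.load("pics/top0.npz")['p'][95:245,110:380,::-1]; a=cv2.resize(a,None,fx=2.9,fy=2.9,interpolation=cv2.INTER_CUBIC); cv2.imwrite("pics/c1.png",a)
```

```text
(no output)
```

View pics/c1.png

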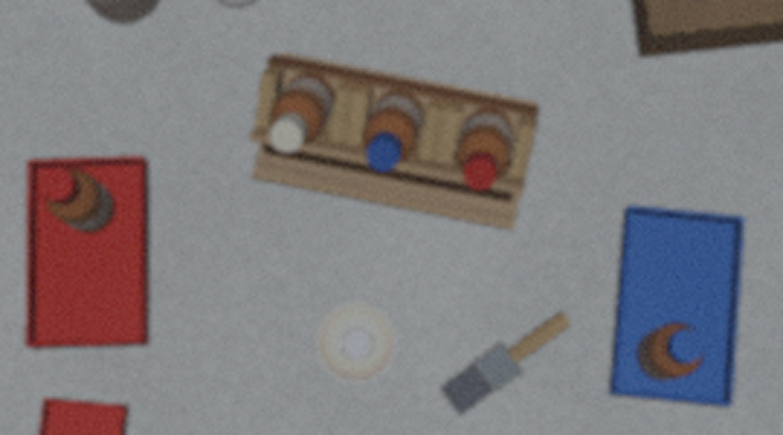

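The crop agrees with the first picture: white, blue and red caps at (287,134), (384,152) and (480,172), so the rack is yawed about -0.21 rad. The cap-top heights of about 0.149 m match the geometry (42 + 130·cos 0.6 = 149 mm).

I'll grip each cap along the bottle axis, jaws opening along the rack's y.

```bash
cat >> h.py <<'E'
np.set_printoptions(precision=3,suppress=True)
rx=np.array([np.cos(-.215),np.sin(-.215),0]); up=np.array([0,0,1.])
U=-np.sin(.6)*rx+np.cos(.6)*up
def frame(x,z):
    x=x/np.linalg.norm(x); z=z-x*(x@z); z=z/np.linalg.norm(z); return np.stack([x,np.cross(z,x),z],1)
def rel(s,p,R,name=''):
    R0=Ro.from_rotvec(s['tcp_rot']).as_matrix()
    t=R0.T@(np.array(p)-s['ee_pos'])*1000; r=Ro.from_matrix(R0.T@R).as_rotvec()
    print(name,'travel',t.round(1),'rot',r.round(3),'|t|',np.linalg.norm(t).round(),'deg',np.degrees(np.linalg.norm(r)).round()); return t,r
E
python3 - <<'E'
from h import *
s=observe(); R0=Ro.from_rotvec(s['tcp_rot']).as_matrix(); print(R0)
ry=np.cross(up,rx)
for n,c in (('red',[.593,-.080,.149]),('blue',[.6145,.0165,.149])):
    for sg in(1,-1):
        R=frame(-U,sg*ry)
        for h in(.094,.19): rel(s,np.array(c)+U*(h-.13),R,f'{n} {sg} {h}'); print(np.array(c)+U*(h-.13))
# axis check: bottle clouds
rel(s,[.45,.35,.33],frame(-U,ry)); rel(s,[.45,.35,.33],frame(-U,-ry))
E
```

```text
[[-0.    -0.964  0.266]
 [-0.002  0.266  0.964]
 [-1.    -0.    -0.002]]
red 1 0.094 travel [ 112.1 -613.2 -567.8] rot [-0.052 -0.018 -0.6  ] |t| 843.0 deg 35.0
[ 0.613 -0.084  0.119]
red 1 0.19 travel [  32.9 -559.1 -570.8] rot [-0.052 -0.018 -0.6  ] |t| 800.0 deg 35.0
[ 0.56  -0.073  0.199]
red -1 0.094 travel [ 112.1 -613.2 -567.8] rot [ 2.952 -0.913  0.027] |t| 843.0 deg 177.0
[ 0.613 -0.084  0.119]
red -1 0.19 travel [  32.9 -559.1 -570.8] rot [ 2.952 -0.913  0.027] |t| 800.0 deg 177.0
[ 0.56  -0.073  0.199]
blue 1 0.094 travel [ 112.  -608.3 -469.1] rot [-0.052 -0.018 -0.6  ] |t| 776.0 deg 35.0
[0.634 0.012 0.119]
blue 1 0.19 travel [  32.7 -554.2 -472.1] rot [-0.052 -0.018 -0.6  ] |t| 729.0 deg 35.0
[0.581 0.024 0.199]
blue -1 0.094 travel [ 112.  -608.3 -469.1] rot [ 2.952 -0.913  0.027] |t| 776.0 deg 177.0
[0.634 0.012 0.119]
blue -1 0.19 travel [  32.7 -554.2 -472.1] rot [ 2.952 -0.913  0.027] |t| 729.0 deg 177.0
[0.581 0.024 0.199]
 travel [ -99.2 -340.8 -192.7] rot [-0.052 -0.018 -0.6  ] |t| 404.0 deg 35.0
 travel [ -99.2 -340.8 -192.7] rot [ 2.952 -0.913  0.027] |t| 404.0 deg 177.0
```

Emit:
drive_tool:
  travel:
    - [-60,0,0]
    - [-80,-30,-30]
    - [-80,-75,-80]
    - [-80,-115,-122]
    - [-80,-155,-165]
    - [-80,-195,-208]
    - [-80,-235,-250]
    - [-80,-275,-293]
    - [-80,-315,-335]
    - [-80,-355,-378]
    - [-80,-395,-420]
    - [-70,-435,-463]
    - [-60,-475,-506]
    - [-50,-505,-538]
    - [-40,-537,-572]
    - [-20,-537,-572]
    - [0,-537,-572]
    - [0,-537,-572]
    - [0,-537,-572]
    - [0,-537,-572]
  delta_rot:
    - [0,0,0]
    - [0,0,-0.05]
    - [0,0,-0.1]
    - [0,0,-0.15]
    - [0,0,-0.2]
    - [0,0,-0.25]
    - [0,0,-0.3]
    - [-0.02,-0.01,-0.35]
    - [-0.03,-0.01,-0.4]
    - [-0.03,-0.01,-0.45]
    - [-0.04,-0.01,-0.5]
    - [-0.05,-0.018,-0.55]
    - [-0.052,-0.018,-0.6]
    - [-0.052,-0.018,-0.6]
    - [-0.052,-0.018,-0.6]
    - [-0.052,-0.018,-0.6]
    - [-0.052,-0.018,-0.6]
    - [-0.052,-0.018,-0.6]
    - [-0.052,-0.018,-0.6]
    - [-0.052,-0.018,-0.6]
  hand: [1,1,1,1,1,1,1,1,1,1,1,1,1,1,1,1,1,1,1,1]

```text
time: 2.6
ee_pos: [0.5388, -0.0677, 0.2323]
tcp_rot: [-1.328, 0.893, 0.591]
contact_force: [-0.2, -0.5, 0.3]
finger_gap: 0.997
```

```bash
cat >> h.py <<'E'
def wristcloud(s):
    p,d=grab_frame("wrist"); c=camera_info("wrist"); v,u=np.mgrid[:384,:512]
    P=np.stack([(u-c['cx'])/c['fx']*d,(v-c['cy'])/c['fy']*d,d],-1)
    T=P@c['hand_eye'][:3,:3].T+c['hand_eye'][:3,3]
    return p,d,T
def caps(p,d,T,s):
    h,sa,v=[x.astype(int) for x in cv2.split(cv2.cvtColor(p,cv2.COLOR_RGB2HSV))]
    for k,m in {'red':((h<4)|(h>174))&(sa>150)&(v>60),'blue':(h>100)&(h<125)&(sa>120)}.items():
        nb,L,st,ce=cv2.connectedComponentsWithStats((m&(d>0)).astype(np.uint8))
        for i in range(1,nb):
            if st[i,4]>100:
                q=T[L==i]; R0=Ro.from_rotvec(s['tcp_rot']).as_matrix()
                print(k,st[i],'tool med',np.median(q,0),'p2',np.percentile(q,2,0),'p98',np.percentile(q,98,0),'world',R0@np.median(q,0)+s['ee_pos'])
E
python3 - <<'E'
from h import *
s=observe(); print(s['time'],s['ee_pos'],s['contact_force'],s['joint_pos'])
p,d,T=wristcloud(s); cv2.imwrite("pics/w1.png",p[:,:,::-1]); caps(p,d,T,s)
rel(s,np.array([.593,-.080,.149])+U*(.094-.13),frame(-U,np.cross(up,rx)))
E
```

```text
2.6 [ 0.539 -0.068  0.232] [-0.153 -0.484  0.349] [-0.837  0.036  0.871  2.339  0.398  0.202  1.015]
red [237 167  34  38 955] tool med [0.098 0.004 0.001] p2 [ 0.097 -0.012 -0.014] p98 [0.111 0.019 0.015] world [ 0.59  -0.078  0.149]
red [ 20 306  17  12 127] tool med [ 0.301 -0.32  -0.463] p2 [ 0.118 -0.342 -0.48 ] p98 [ 0.309 -0.157 -0.269] world [ 0.865 -0.612  0.165]
blue [    0     0   131   138 12656] tool med [ 0.196  0.108 -0.23 ] p2 [ 0.142  0.045 -0.297] p98 [ 0.232  0.168 -0.17 ] world [ 0.511 -0.296  0.009]
blue [ 335  167   41   38 1172] tool med [0.098 0.005 0.097] p2 [ 0.097 -0.011  0.084] p98 [0.12  0.02  0.115] world [0.61  0.016 0.148]
blue [ 98 246  56  18 473] tool med [ 0.32  -0.203 -0.257] p2 [ 0.298 -0.232 -0.302] p98 [ 0.339 -0.173 -0.192] world [ 0.825 -0.393  0.083]
 travel [136.1   1.4  -0.7] rot [-0.     0.002  0.002] |t| 136.0 deg 0.0
```

View pics/w1.png

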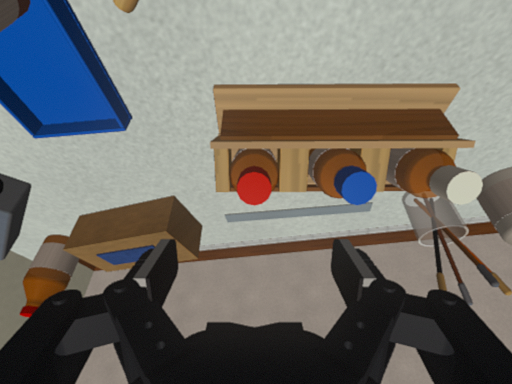

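The wrist view shows the red cap at (254,187) and the blue cap at (355,186), both face-on. In tool axes the red cap's top is at x=97.5, y≈+3, z≈0 mm. I'll go in straight along the bottle axis and grip.

Emit:
drive_tool:
  travel:
    - [20,1,0]
    - [40,2,0]
    - [60,3,0]
    - [80,3,0]
    - [95,3,0]
    - [107,3,0]
    - [117,3,0]
    - [126,3,0]
    - [133,3,0]
    - [133,3,0]
    - [133,3,0]
    - [133,3,0]
    - [133,3,0]
    - [133,3,0]
    - [133,3,0]
    - [133,3,0]
    - [133,3,0]
    - [133,3,0]
  delta_rot:
    - [0,0,0]
    - [0,0,0]
    - [0,0,0]
    - [0,0,0]
    - [0,0,0]
    - [0,0,0]
    - [0,0,0]
    - [0,0,0]
    - [0,0,0]
    - [0,0,0]
    - [0,0,0]
    - [0,0,0]
    - [0,0,0]
    - [0,0,0]
    - [0,0,0]
    - [0,0,0]
    - [0,0,0]
    - [0,0,0]
  hand: [1,1,1,1,1,1,1,1,1,1,-1,-1,-1,-1,-1,-1,-1,-1]
  grip_force: 50

```text
time: 4.9
ee_pos: [0.6099, -0.083, 0.1215]
tcp_rot: [-1.329, 0.892, 0.59]
contact_force: [-3.8, 0.3, 5.8]
finger_gap: 0.384
```

The opening of 0.384 × 85 ≈ 33 mm matches the 34 mm cap. Next is the lift along the axis.

Emit:
drive_tool:
  travel:
    - [-5,0,0]
    - [-12,0,0]
    - [-20,0,0]
    - [-30,0,0]
    - [-40,0,0]
    - [-50,0,0]
    - [-60,0,0]
    - [-70,0,0]
    - [-80,0,0]
    - [-90,0,0]
    - [-100,0,0]
    - [-100,0,0]
  delta_rot:
    - [0,0,0]
    - [0,0,0]
    - [0,0,0]
    - [0,0,0]
    - [0,0,0]
    - [0,0,0]
    - [0,0,0]
    - [0,0,0]
    - [0,0,0]
    - [0,0,0]
    - [0,0,0]
    - [0,0,0]
  hand: [-1,-1,-1,-1,-1,-1,-1,-1,-1,-1,-1,-1]

```text
time: 6.4
ee_pos: [0.5539, -0.0712, 0.2039]
tcp_rot: [-1.328, 0.893, 0.59]
contact_force: [-0.2, -0.3, -1.7]
finger_gap: 0.383
```

Run:
```python
from h import *
s=observe(); print(s['time'],s['ee_pos'],s['contact_force'],s['joint_pos'],s['finger_gap'])
p,d,T=wristcloud(s); cv2.imwrite("pics/w2.png",p[:,:,::-1]); caps(p,d,T,s)
```

```text
6.4 [ 0.554 -0.071  0.204] [-0.151 -0.308 -1.735] [ 0.334  0.167 -0.356  2.274  0.998  0.213  0.423] 0.3833493054953741
red [ 219  222   71   82 4447] tool med [-0.034  0.005  0.001] p2 [-0.036 -0.014 -0.015] p98 [-0.012  0.017  0.016] world [ 0.531 -0.065  0.229]
red [  7 319  25  12 221] tool med [ 0.272 -0.327 -0.457] p2 [ 0.264 -0.352 -0.479] p98 [ 0.284 -0.319 -0.446] world [ 0.87  -0.608  0.165]
blue [    0     0   121   144 12346] tool med [ 0.167  0.101 -0.22 ] p2 [ 0.112  0.041 -0.293] p98 [ 0.201  0.161 -0.169] world [ 0.519 -0.288  0.009]
blue [ 345  177   48   45 1558] tool med [0.066 0.003 0.097] p2 [ 0.065 -0.014  0.085] p98 [0.088 0.016 0.115] world [0.609 0.016 0.148]
blue [ 89 257  72  18 695] tool med [ 0.287 -0.205 -0.239] p2 [ 0.268 -0.234 -0.301] p98 [ 0.307 -0.178 -0.182] world [ 0.827 -0.375  0.083]
```

View pics/w2.png

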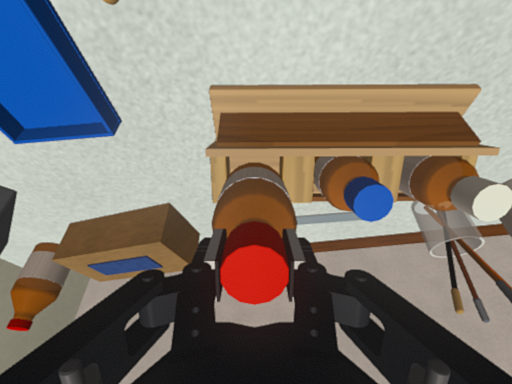

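The bottle has left the rack cleanly and is straight in the jaws. The cap top lies at tool x = -36 mm, so the underside is 94 mm ahead of the TCP.

Run:
```python
from h import *
s=observe()
D=lambda yaw:frame(-up,np.array([-np.sin(yaw),np.cos(yaw),0]))
for p in ([.554,-.071,.33],[.50,.05,.34],[.484,.3445,.33],[.484,.3445,.20],[.484,.3445,.125]): rel(s,p,D(.03),p)
```

```text
[0.554, -0.071, 0.33] travel [-104.2  -71.4    0.4] rot [-0.238 -0.073  0.599] |t| 126.0 deg 37.0
[0.5, 0.05, 0.34] travel [-156.8  -12.3  107.1] rot [-0.238 -0.073  0.599] |t| 190.0 deg 37.0
[0.484, 0.3445, 0.33] travel [-192.7   58.2  391.5] rot [-0.238 -0.073  0.599] |t| 440.0 deg 37.0
[0.484, 0.3445, 0.2] travel [-85.6 131.8 391.3] rot [-0.238 -0.073  0.599] |t| 422.0 deg 37.0
[0.484, 0.3445, 0.125] travel [-23.8 174.2 391.2] rot [-0.238 -0.073  0.599] |t| 429.0 deg 37.0
```

Emit:
drive_tool:
  travel:
    - [-20,-14,0]
    - [-42,-29,0]
    - [-63,-43,0]
    - [-84,-57,0]
    - [-105,-65,5]
    - [-120,-60,25]
    - [-132,-45,50]
    - [-145,-28,78]
    - [-157,-12,107]
    - [-163,-2,135]
    - [-168,10,170]
    - [-172,18,205]
    - [-177,26,240]
    - [-181,35,275]
    - [-186,44,310]
    - [-190,51,345]
    - [-192,56,375]
    - [-193,58,391]
    - [-193,58,391]
    - [-193,58,391]
  delta_rot:
    - [0,0,0]
    - [-0.02,-0.01,0.05]
    - [-0.04,-0.01,0.1]
    - [-0.06,-0.02,0.15]
    - [-0.08,-0.025,0.2]
    - [-0.1,-0.03,0.25]
    - [-0.12,-0.037,0.3]
    - [-0.14,-0.043,0.35]
    - [-0.16,-0.05,0.4]
    - [-0.18,-0.055,0.45]
    - [-0.2,-0.06,0.5]
    - [-0.22,-0.068,0.55]
    - [-0.238,-0.073,0.599]
    - [-0.238,-0.073,0.599]
    - [-0.238,-0.073,0.599]
    - [-0.238,-0.073,0.599]
    - [-0.238,-0.073,0.599]
    - [-0.238,-0.073,0.599]
    - [-0.238,-0.073,0.599]
    - [-0.238,-0.073,0.599]
  hand: [-1,-1,-1,-1,-1,-1,-1,-1,-1,-1,-1,-1,-1,-1,-1,-1,-1,-1,-1,-1]

```text
time: 8.95
ee_pos: [0.4844, 0.3427, 0.33]
tcp_rot: [-1.231, 1.196, 1.23]
contact_force: [0.7, -0.9, -3.1]
finger_gap: 0.384
```

Run:
```python
from h import *
s=observe(); print(s['time'],s['ee_pos'],s['contact_force'],s['joint_pos'],s['finger_gap']); print(Ro.from_rotvec(s['tcp_rot']).as_matrix())
rel(s,[.484,.3445,.105],frame(-up,np.array([-.03,1,0])))
p,d,T=wristcloud(s); cv2.imwrite("pics/w3.png",p[:,:,::-1]); np.savez("pics/w3.npz",p=p,d=d)
# tray red points, world
R0=Ro.from_rotvec(s['tcp_rot']).as_matrix(); W=T@R0.T+s['ee_pos']
h,sa,v=[x.astype(int) for x in cv2.split(cv2.cvtColor(p,cv2.COLOR_RGB2HSV))]
m=((h<5)|(h>174))&(sa>150)&(d>0)&(W[...,2]<.06); m&=(W[...,0]>.38)
q=W[m]; print(len(q)); f=q[q[:,2]<.012]; print('floor',np.median(f,0),np.percentile(f,[1,99],0)); r=q[q[:,2]>.02]; print('rim',np.percentile(r,[1,99],0))
a=cv2.minAreaRect((q[:,:2]*1000).astype(np.float32)); print(a)
```

```text
8.95 [0.484 0.343 0.33 ] [ 0.654 -0.901 -3.058] [-0.025  0.433 -0.875  1.588  0.343  1.284  0.646] 0.3841782467341404
[[ 0.    -1.    -0.029]
 [-0.001 -0.029  1.   ]
 [-1.    -0.    -0.001]]
 travel [225.    0.4   2.1] rot [-0.001 -0.001  0.   ] |t| 225.0 deg 0.0
3707
floor [0.477 0.357 0.006] [[0.44  0.292 0.004]
 [0.55  0.412 0.009]]
rim [[0.432 0.286 0.021]
 [0.567 0.415 0.032]]
((619.0439453125, 352.5243225097656), (372.3518981933594, 128.74429321289062), 0.7195593118667603)
```

View pics/w3.png

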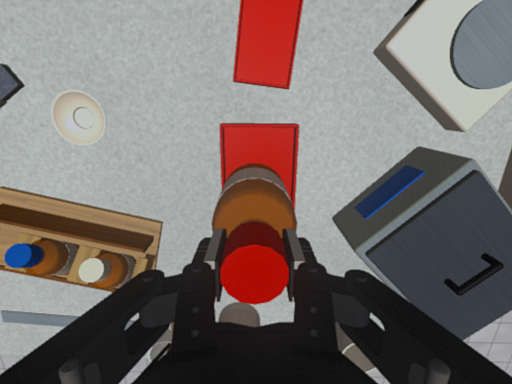

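The wrist view shows the bottle over the free near end of the large red tray, whose near wall is at (260,126). The bottle is about 5 mm off the tray's centreline, so I'll correct that while lowering.

Emit:
drive_tool:
  travel:
    - [20,0,2]
    - [45,0,4]
    - [70,0,5]
    - [95,0,5]
    - [120,0,5]
    - [145,0,5]
    - [165,0,5]
    - [182,0,5]
    - [196,0,5]
    - [206,0,5]
    - [213,0,5]
    - [217,0,5]
    - [220,0,5]
    - [223,0,5]
    - [225,0,5]
    - [227,0,5]
    - [227,0,5]
  delta_rot:
    - [0,0,0]
    - [0,0,0]
    - [0,0,0]
    - [0,0,0]
    - [0,0,0]
    - [0,0,0]
    - [0,0,0]
    - [0,0,0]
    - [0,0,0]
    - [0,0,0]
    - [0,0,0]
    - [0,0,0]
    - [0,0,0]
    - [0,0,0]
    - [0,0,0]
    - [0,0,0]
    - [0,0,0]
  hand: [-1,-1,-1,-1,-1,-1,-1,-1,-1,-1,-1,-1,-1,-1,-1,-1,-1]

```text
time: 11.12
ee_pos: [0.4844, 0.3473, 0.103]
tcp_rot: [-1.231, 1.196, 1.229]
contact_force: [0.1, -1.0, -2.7]
finger_gap: 0.385
```

Emit:
drive_tool:
  travel:
    - [1,0,0]
    - [2,0,0]
    - [3,0,0]
    - [3.5,0,0]
    - [4,0,0]
    - [4.5,0,0]
    - [4.5,0,0]
  delta_rot:
    - [0,0,0]
    - [0,0,0]
    - [0,0,0]
    - [0,0,0]
    - [0,0,0]
    - [0,0,0]
    - [0,0,0]
  hand: [-1,-1,-1,-1,-1,-1,-1]

```text
time: 12.0
ee_pos: [0.4851, 0.3476, 0.1014]
tcp_rot: [-1.233, 1.195, 1.227]
contact_force: [-3.7, -4.3, 16.6]
finger_gap: 0.384
```

Contact at z≈0.101 m. I'll relax the press, open, and withdraw straight up.

Emit:
drive_tool:
  travel:
    - [0,0,0]
    - [-0.5,0,0]
    - [-0.5,0,0]
    - [-0.5,0,0]
    - [-0.5,0,0]
    - [-0.5,0,0]
    - [-5,0,0]
    - [-12,0,0]
    - [-22,0,0]
    - [-35,0,0]
    - [-50,0,0]
    - [-75,0,0]
    - [-105,0,0]
    - [-140,0,0]
    - [-175,0,0]
    - [-200,0,0]
    - [-200,0,0]
    - [-200,0,0]
  delta_rot:
    - [0,0,0]
    - [0,0,0]
    - [0,0,0]
    - [0,0,0]
    - [0,0,0]
    - [0,0,0]
    - [0,0,0]
    - [0,0,0]
    - [0,0,0]
    - [0,0,0]
    - [0,0,0]
    - [0,0,0]
    - [0,0,0]
    - [0,0,0]
    - [0,0,0]
    - [0,0,0]
    - [0,0,0]
    - [0,0,0]
  hand: [-1,-1,0.3,0.5,0.7,0.7,0.7,0.7,0.7,0.7,0.7,0.7,0.7,0.7,0.7,0.7,1,1]

```text
time: 14.25
ee_pos: [0.4843, 0.3475, 0.3009]
tcp_rot: [-1.233, 1.196, 1.227]
contact_force: [-0.1, -0.1, -0.0]
finger_gap: 1.0
```

Run:
```python
from h import *
s=observe(); print(s['time'],s['ee_pos'],s['contact_force'],s['joint_pos'],s['finger_gap'])
p,d,T=wristcloud(s); cv2.imwrite("pics/w4.png",p[:,:,::-1]);caps(p,d,T,s)
c=np.array([.6145,.0165,.149]);R=frame(-U,np.cross(up,rx))
rel(s,[.50,.15,.34],R);rel(s,c+U*(.094-.13+.135),R)
```

```text
14.25 [0.484 0.348 0.301] [-0.1   -0.133 -0.023] [-0.044  0.459 -0.863  1.621  0.369  1.233  0.618] 1.0003500276617137
red [ 229    0   73   87 5260] tool med [0.296 0.171 0.015] p2 [ 0.278  0.113 -0.031] p98 [0.298 0.22  0.06 ] world [0.314 0.357 0.004]
red [ 215  125   84  138 7658] tool med [ 0.295 -0.046  0.004] p2 [ 0.165 -0.153 -0.058] p98 [0.297 0.049 0.065] world [0.531 0.352 0.006]
blue [ 359  169   76   59 1536] tool med [ 0.234 -0.051  0.212] p2 [ 0.214 -0.089  0.174] p98 [ 0.262 -0.016  0.248] world [0.53  0.561 0.067]
blue [  0 254  24  26 502] tool med [ 0.158 -0.122 -0.319] p2 [ 0.147 -0.14  -0.327] p98 [ 0.176 -0.107 -0.314] world [0.616 0.032 0.144]
 travel [ -38.6  -10.3 -198. ] rot [ 0.236  0.071 -0.595] |t| 202.0 deg 37.0
 travel [  71.1  -66.5 -320.9] rot [ 0.236  0.071 -0.595] |t| 335.0 deg 37.0
```

View pics/w4.png

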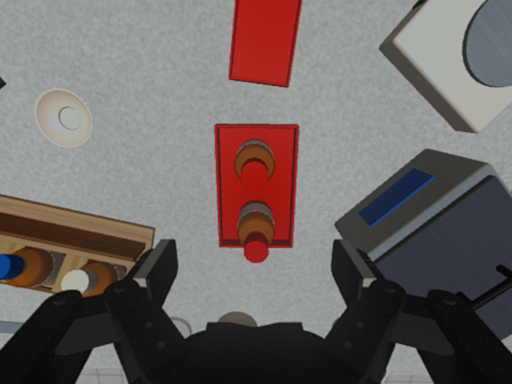

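The red bottle is standing upright in the tray (cap at (255,172)) next to the other one (cap at (256,248)). Now to the blue bottle.

Emit:
drive_tool:
  travel:
    - [-10,-2,-20]
    - [-20,-4,-50]
    - [-30,-6,-80]
    - [-35,-8,-110]
    - [-39,-10,-145]
    - [-39,-12,-180]
    - [-35,-16,-210]
    - [-25,-24,-240]
    - [-10,-32,-265]
    - [8,-42,-290]
    - [28,-52,-308]
    - [45,-60,-318]
    - [60,-65,-321]
    - [71,-66,-321]
    - [71,-66,-321]
    - [71,-66,-321]
  delta_rot:
    - [0,0,0]
    - [0.02,0.006,-0.05]
    - [0.04,0.012,-0.1]
    - [0.06,0.018,-0.15]
    - [0.08,0.024,-0.2]
    - [0.1,0.03,-0.25]
    - [0.12,0.036,-0.3]
    - [0.14,0.042,-0.35]
    - [0.16,0.048,-0.4]
    - [0.18,0.054,-0.45]
    - [0.2,0.06,-0.5]
    - [0.22,0.066,-0.55]
    - [0.236,0.071,-0.595]
    - [0.236,0.071,-0.595]
    - [0.236,0.071,-0.595]
    - [0.236,0.071,-0.595]
  hand: [1,1,1,1,1,1,1,1,1,1,1,1,1,1,1,1]

```text
time: 16.3
ee_pos: [0.5593, 0.0284, 0.2304]
tcp_rot: [-1.329, 0.895, 0.592]
contact_force: [-0.3, 0.7, 0.2]
finger_gap: 0.997
```

Run:
```python
from h import *
s=observe(); print(s['time'],s['ee_pos'],s['contact_force'],s['joint_pos'])
p,d,T=wristcloud(s); caps(p,d,T,s)
rel(s,np.array([.6145,.0165,.149])+U*(.094-.13),frame(-U,np.cross(up,rx)))
```

```text
16.3 [0.559 0.028 0.23 ] [-0.256  0.74   0.157] [ 0.313  0.162 -0.604  2.216  1.005  0.421  0.236]
red [ 480   14   32   80 1254] tool med [0.176 0.117 0.268] p2 [0.159 0.094 0.258] p98 [0.197 0.158 0.297] world [0.619 0.29  0.019]
blue [   0   44   60   92 3084] tool med [ 0.21   0.079 -0.273] p2 [ 0.172  0.044 -0.339] p98 [ 0.232  0.13  -0.265] world [ 0.553 -0.25   0.013]
blue [ 239  168   35   39 1022] tool med [0.097 0.004 0.003] p2 [ 0.095 -0.014 -0.012] p98 [0.113 0.018 0.017] world [0.61  0.02  0.149]
blue [ 48 247  69  18 669] tool med [ 0.318 -0.205 -0.337] p2 [ 0.299 -0.233 -0.399] p98 [ 0.338 -0.178 -0.28 ] world [ 0.828 -0.375  0.083]
 travel [135.1  -0.7   0.2] rot [ 0.001 -0.    -0.001] |t| 135.0 deg 0.0
```

The blue cap's top is at tool (96.5, 3, 2) mm, the same geometry as the red one.

Emit:
drive_tool:
  travel:
    - [20,1,1]
    - [40,2,2]
    - [60,2.5,2]
    - [80,2.5,2]
    - [95,2.5,2]
    - [107,2.5,2]
    - [117,2.5,2]
    - [126,2.5,2]
    - [132,2.5,2]
    - [132,2.5,2]
    - [132,2.5,2]
    - [132,2.5,2]
    - [132,2.5,2]
    - [132,2.5,2]
    - [132,2.5,2]
    - [132,2.5,2]
    - [132,2.5,2]
    - [132,2.5,2]
  delta_rot:
    - [0,0,0]
    - [0,0,0]
    - [0,0,0]
    - [0,0,0]
    - [0,0,0]
    - [0,0,0]
    - [0,0,0]
    - [0,0,0]
    - [0,0,0]
    - [0,0,0]
    - [0,0,0]
    - [0,0,0]
    - [0,0,0]
    - [0,0,0]
    - [0,0,0]
    - [0,0,0]
    - [0,0,0]
    - [0,0,0]
  hand: [1,1,1,1,1,1,1,1,1,1,-1,-1,-1,-1,-1,-1,-1,-1]
  grip_force: 50

```text
time: 18.6
ee_pos: [0.6307, 0.0148, 0.1209]
tcp_rot: [-1.33, 0.895, 0.591]
contact_force: [-4.2, -1.1, 5.8]
finger_gap: 0.385
```

Emit:
drive_tool:
  travel:
    - [-5,0,0]
    - [-12,0,0]
    - [-20,0,0]
    - [-30,0,0]
    - [-40,0,0]
    - [-50,0,0]
    - [-60,0,0]
    - [-70,0,0]
    - [-80,0,0]
    - [-90,0,0]
    - [-100,0,0]
    - [-100,0,0]
  delta_rot:
    - [0,0,0]
    - [0,0,0]
    - [0,0,0]
    - [0,0,0]
    - [0,0,0]
    - [0,0,0]
    - [0,0,0]
    - [0,0,0]
    - [0,0,0]
    - [0,0,0]
    - [0,0,0]
    - [0,0,0]
  hand: [-1,-1,-1,-1,-1,-1,-1,-1,-1,-1,-1,-1]

```text
time: 20.1
ee_pos: [0.5749, 0.0271, 0.2039]
tcp_rot: [-1.33, 0.894, 0.59]
contact_force: [-0.8, 0.1, -2.2]
finger_gap: 0.385
```

Run:
```python
from h import *
s=observe(); print(s['time'],s['ee_pos'],s['contact_force'],s['joint_pos'],s['finger_gap'])
p,d,T=wristcloud(s); caps(p,d,T,s)
D=frame(-up,np.array([.117,1,0]))
for q in ([.56,.02,.33],[.52,-.1,.34],[.518,-.3045,.33]): rel(s,q,D,q)
```

```text
20.1 [0.575 0.027 0.204] [-0.775  0.131 -2.152] [ 0.247  0.233 -0.538  2.212  1.175  0.405  0.076] 0.38544449712477513
red [500  58  12  33 202] tool med [0.161 0.107 0.27 ] p2 [0.156 0.096 0.266] p98 [0.171 0.122 0.272] world [0.635 0.29  0.01 ]
blue [   0   74   42   64 1566] tool med [ 0.179  0.067 -0.271] p2 [ 0.159  0.044 -0.313] p98 [ 0.2    0.103 -0.267] world [ 0.562 -0.247  0.018]
blue [ 219  223   71   83 4572] tool med [-0.035  0.005  0.001] p2 [-0.036 -0.015 -0.015] p98 [-0.012  0.016  0.016] world [0.552 0.033 0.23 ]
blue [ 35 257  73  18 701] tool med [ 0.288 -0.205 -0.34 ] p2 [ 0.268 -0.234 -0.402] p98 [ 0.307 -0.178 -0.282] world [ 0.827 -0.375  0.083]
[0.56, 0.02, 0.33] travel [-111.4  -60.6  -10.2] rot [-0.095 -0.03   0.601] |t| 127.0 deg 35.0
[0.52, -0.1, 0.34] travel [-127.2  -55.  -136. ] rot [-0.095 -0.03   0.601] |t| 194.0 deg 35.0
[0.518, -0.3045, 0.33] travel [ -95.4  -83.5 -336.2] rot [-0.095 -0.03   0.601] |t| 359.0 deg 35.0
```

The blue bottle is held and lifted (opening 0.385, cap in the jaws). I'll carry it over the blue tray's free far end.

Emit:
drive_tool:
  travel:
    - [-20,-12,0]
    - [-42,-25,-2]
    - [-63,-37,-4]
    - [-84,-48,-7]
    - [-105,-58,-12]
    - [-116,-60,-30]
    - [-120,-59,-55]
    - [-124,-57,-82]
    - [-127,-55,-110]
    - [-127,-56,-140]
    - [-123,-60,-170]
    - [-118,-64,-200]
    - [-112,-69,-230]
    - [-107,-73,-262]
    - [-102,-78,-294]
    - [-98,-82,-320]
    - [-95,-84,-336]
    - [-95,-84,-336]
    - [-95,-84,-336]
  delta_rot:
    - [0,0,0]
    - [-0.01,0,0.05]
    - [-0.02,0,0.1]
    - [-0.025,-0.01,0.15]
    - [-0.03,-0.01,0.2]
    - [-0.04,-0.01,0.25]
    - [-0.05,-0.015,0.3]
    - [-0.055,-0.02,0.35]
    - [-0.06,-0.02,0.4]
    - [-0.07,-0.02,0.45]
    - [-0.08,-0.025,0.5]
    - [-0.09,-0.03,0.55]
    - [-0.095,-0.03,0.601]
    - [-0.095,-0.03,0.601]
    - [-0.095,-0.03,0.601]
    - [-0.095,-0.03,0.601]
    - [-0.095,-0.03,0.601]
    - [-0.095,-0.03,0.601]
    - [-0.095,-0.03,0.601]
  hand: [-1,-1,-1,-1,-1,-1,-1,-1,-1,-1,-1,-1,-1,-1,-1,-1,-1,-1,-1]

```text
time: 22.52
ee_pos: [0.5192, -0.303, 0.3298]
tcp_rot: [-1.124, 1.261, 1.125]
contact_force: [-0.1, -0.4, -2.3]
finger_gap: 0.384
```

Run:
```python
from h import *
s=observe(); print(s['time'],s['ee_pos'],s['contact_force'],s['joint_pos'],s['finger_gap']); R0=Ro.from_rotvec(s['tcp_rot']).as_matrix(); print(R0)
p,d,T=wristcloud(s); cv2.imwrite("pics/w5.png",p[:,:,::-1]); W=T@R0.T+s['ee_pos']
h,sa,v=[x.astype(int) for x in cv2.split(cv2.cvtColor(p,cv2.COLOR_RGB2HSV))]
m=(h>100)&(h<125)&(sa>120)&(d>0)&(W[...,2]<.05); q=W[m]
for x in (.40,.44,.47,.5): 
    k=q[abs(q[:,0]-x)<.006]; print(x,np.percentile(k[:,1],[1,99]),len(k))
print(np.percentile(q,[1,50,99],0))
```

```text
22.525 [ 0.519 -0.303  0.33 ] [-0.126 -0.407 -2.347] [ 0.897  0.365 -0.556  1.583  0.199  1.251  1.764] 0.3837947937539637
[[-0.    -0.993  0.114]
 [ 0.     0.114  0.993]
 [-1.     0.     0.   ]]
0.4 [-0.357 -0.229] 360
0.44 [-0.361 -0.234] 421
0.47 [-0.364 -0.237] 575
0.5 [-0.368 -0.241] 544
[[ 0.367 -0.37   0.004]
 [ 0.465 -0.31   0.006]
 [ 0.566 -0.231  0.032]]
```

View pics/w5.png

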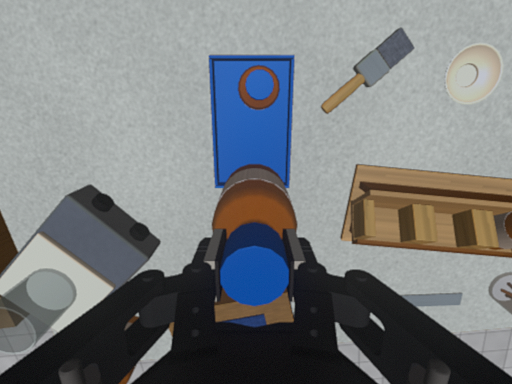

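The blue bottle is over the free far end of the blue tray (tray corners (211,57) to (290,186)), and the standing bottle's cap at (260,83) is well clear. Lowering now.

Emit:
drive_tool:
  travel:
    - [20,0,-1]
    - [45,0,-2]
    - [70,0,-3]
    - [95,0,-3]
    - [120,0,-3]
    - [145,0,-3]
    - [165,0,-3]
    - [182,0,-3]
    - [196,0,-3]
    - [206,0,-3]
    - [213,0,-3]
    - [217,0,-3]
    - [220,0,-3]
    - [223,0,-3]
    - [225,0,-3]
    - [226,0,-3]
    - [226,0,-3]
  delta_rot:
    - [0,0,0]
    - [0,0,0]
    - [0,0,0]
    - [0,0,0]
    - [0,0,0]
    - [0,0,0]
    - [0,0,0]
    - [0,0,0]
    - [0,0,0]
    - [0,0,0]
    - [0,0,0]
    - [0,0,0]
    - [0,0,0]
    - [0,0,0]
    - [0,0,0]
    - [0,0,0]
    - [0,0,0]
  hand: [-1,-1,-1,-1,-1,-1,-1,-1,-1,-1,-1,-1,-1,-1,-1,-1,-1]

```text
time: 24.7
ee_pos: [0.5189, -0.3059, 0.104]
tcp_rot: [-1.125, 1.261, 1.125]
contact_force: [0.1, -0.1, -2.3]
finger_gap: 0.386
```

Emit:
drive_tool:
  travel:
    - [1,0,0]
    - [2,0,0]
    - [3,0,0]
    - [3.5,0,0]
    - [4,0,0]
    - [4,0,0]
  delta_rot:
    - [0,0,0]
    - [0,0,0]
    - [0,0,0]
    - [0,0,0]
    - [0,0,0]
    - [0,0,0]
  hand: [-1,-1,-1,-1,-1,-1]

```text
time: 25.45
ee_pos: [0.5192, -0.3059, 0.1009]
tcp_rot: [-1.125, 1.261, 1.124]
contact_force: [-2.2, 0.8, 5.5]
finger_gap: 0.381
```

Contact again at 0.101 m, with a light force. Releasing and withdrawing.

Emit:
drive_tool:
  travel:
    - [0,0,0]
    - [0,0,0]
    - [0,0,0]
    - [0,0,0]
    - [0,0,0]
    - [0,0,0]
    - [-5,0,0]
    - [-12,0,0]
    - [-22,0,0]
    - [-35,0,0]
    - [-50,0,0]
    - [-75,0,0]
    - [-105,0,0]
    - [-140,0,0]
    - [-175,0,0]
    - [-200,0,0]
    - [-200,0,0]
    - [-200,0,0]
  delta_rot:
    - [0,0,0]
    - [0,0,0]
    - [0,0,0]
    - [0,0,0]
    - [0,0,0]
    - [0,0,0]
    - [0,0,0]
    - [0,0,0]
    - [0,0,0]
    - [0,0,0]
    - [0,0,0]
    - [0,0,0]
    - [0,0,0]
    - [0,0,0]
    - [0,0,0]
    - [0,0,0]
    - [0,0,0]
    - [0,0,0]
  hand: [-1,-1,0.3,0.5,0.7,0.7,0.7,0.7,0.7,0.7,0.7,0.7,0.7,0.7,0.7,0.7,1,1]

```text
time: 27.7
ee_pos: [0.5186, -0.3057, 0.3004]
tcp_rot: [-1.125, 1.261, 1.125]
contact_force: [0.2, -0.3, 0.0]
finger_gap: 1.001
```

Run:
```python
from h import *
s=observe(); print(s['time'],s['ee_pos'],s['contact_force'],s['finger_gap'])
p,d=grab_frame("side"); cv2.imwrite("pics/s2.png",cv2.resize(p[:,:,::-1],None,fx=1.5,fy=1.5))
p,d=grab_frame("top"); P=cloud("top",d); 
for n,c in(('red',(.484,.3475)),('blue',(.519,-.306)),('rstand',(.583,.345)),('bstand',(.414,-.293))):
    m=(np.hypot(P[...,0]-c[0],P[...,1]-c[1])<.04)&(P[...,2]>.12)&(P[...,2]<.16)&(d>0); print(n,np.median(P[m],0) if m.any() else None,m.sum())
p,d,T=wristcloud(s); caps(p,d,T,s)
```

```text
27.7 [ 0.519 -0.306  0.3  ] [ 0.191 -0.255  0.022] 1.0008262666183567
red [0.484 0.346 0.134] 114
blue [ 0.519 -0.304  0.134] 114
rstand [0.587 0.351 0.134] 112
bstand [ 0.416 -0.283  0.133] 112
blue [ 208   52   91  142 9368] tool med [ 0.294  0.051 -0.008] p2 [ 0.164 -0.054 -0.063] p98 [0.296 0.148 0.061] world [ 0.467 -0.308  0.007]
blue [247  67  31  33 791] tool med [0.164 0.102 0.009] p2 [ 0.163  0.086 -0.005] p98 [0.173 0.116 0.024] world [ 0.419 -0.285  0.136]
```

View pics/s2.png

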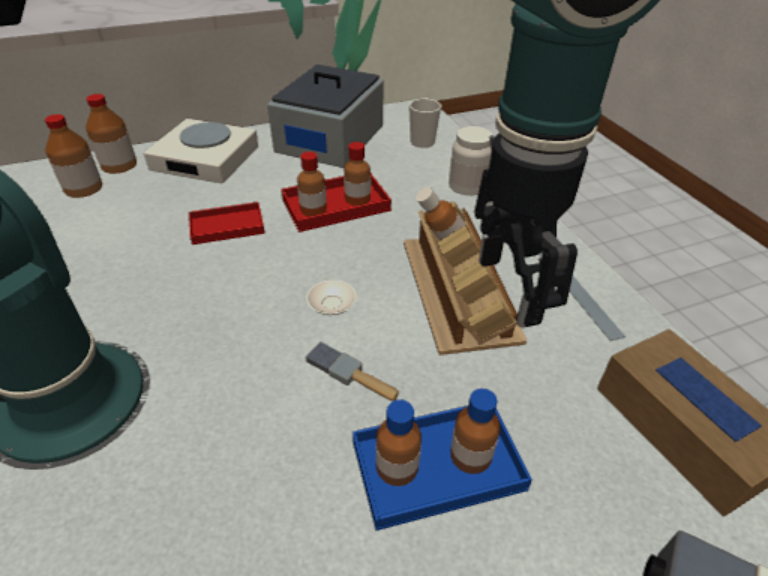

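The side view shows both bottles upright in their own trays: red cap at (309,160), blue cap at (482,402). The cap tops measure 0.134 m (5 + 130 mm expected). The white bottle, standing bottles, dish and brush look unmoved, and the gripper is clear. Handing in.

```bash
python3 -c "
from workcell import *
print(close_job())"
```

```text
the job is handed in; nothing more can be done
None
```

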